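# Check the optical key reader with the amber reference cell

## Task

First swing the key reader's red-tipped advance lever all the way to its stop and let it spring back. Then take the amber reference cell out of the rack, gripping it by its frosted white faces only and never by its clear windows, and hold it upright in the middle of the reader's light path, level with the lenses and with its windows squarely facing them, without touching the reader with it. The job finishes with the gripper still holding the cell there, steady in the air; leave the other cells and the things around alone.

Things in the scene. Friction and masses are not known exactly. Their poses are not given: they have to be found in the camera images.
- light_path (a point): middle of the key reader's light path, 60 mm above the worktop. Axes are the reader's: the light runs level along own y between two round lenses (at this height) on two grey towers; own z is up. Tower faces at own y = -38 and +38 mm (76 mm gap, open to front, back and above); towers 50 mm wide in x, tops 25 mm above the point. A thin cross on the base plate lies under the point
- lever_pivot (a point): point on the vertical axis of the advance lever at the mid-height of its red post (70 mm above the worktop), axes as the reader's; 145 mm in +y and 20 mm in +x from the light path
- lever_post (a point): centre of the upright red post at the free end of the advance lever: 10 mm in diameter, 60 mm from the pivot axis, free from 55 to 85 mm above the worktop; the flat steel lever arm lies below it. At rest the lever points from the pivot to the reader's -x, turned 0.45 rad toward the towers (-y)
- advance_lever (a joint): lever angle, rad: 0 at rest, growing as the post is swung away from the towers (toward the reader's +y, clockwise from above), 0.9 at the stop. Sprung: needs about 1 N at the post to start, 3 N at the stop, and swings back to 0 by itself when let go
- reader: the optical key reader, a fixed grey and blue instrument on an aluminium base plate (96 mm in own x, 285 mm in own y, 12 mm thick); origin on the worktop under the light path, axes as light_path. Its blue lever housing, on the +y end, spans own y 97 to 193 mm, its top 45 mm above the worktop
- rack: fixed grey plastic rack, 60 mm (own x) x 165 mm (own y) x 16 mm tall, on the worktop; three seats 55 mm apart in a row along its own y, each 10 mm deep (seat floor 6 mm above the worktop), 2 mm wider than a cell. Origin: centre of its underside
- amber_center (a point): centre of the amber cell (amber glass with an orange stopper), 30 mm above its foot. Two opaque white FROSTED faces look along its own +x and -x (26 mm apart, 18 mm wide, 60 mm tall), two see-through WINDOWS along its own +y and -y (20 mm apart). Starts upright in any of the rack's three seats, frosted faces toward the rack's open long sides, windows toward its neighbours
- amber_cell: the same amber cell, a block 26 mm (own x) x 20 mm (own y) x 65 mm tall, about 50 to 100 g; origin at the centre of its foot
- green_center (a point): centre of the green cell (green glass with a green stopper), 30 mm above its foot. Two opaque white FROSTED faces look along its own +x and -x (26 mm apart, 18 mm wide, 60 mm tall), two see-through WINDOWS along its own +y and -y (20 mm apart). Starts upright in any of the rack's three seats, frosted faces toward the rack's open long sides, windows toward its neighbours
- green_cell: the same green cell, a block 26 mm (own x) x 20 mm (own y) x 65 mm tall, about 50 to 100 g; origin at the centre of its foot
- clear_center (a point): centre of the clear cell (colourless glass with a white stopper), 30 mm above its foot. Two opaque white FROSTED faces look along its own +x and -x (26 mm apart, 18 mm wide, 60 mm tall), two see-through WINDOWS along its own +y and -y (20 mm apart). Starts upright in any of the rack's three seats, frosted faces toward the rack's open long sides, windows toward its neighbours
- clear_cell: the same clear cell, a block 26 mm (own x) x 20 mm (own y) x 65 mm tall, about 50 to 100 g; origin at the centre of its foot
- amber_windows: the two see-through windows of the amber cell (own +y and -y faces), fixed to it; origin at the centre of the cell's foot
- padlock: brass padlock lying on the worktop, 76 x 48 x 15 mm, bystander; origin at the centre of its underside
- lock_cylinder: brass lock cylinder lying on the worktop, 70 x 31 x 17 mm, bystander; origin at the centre of its underside
- loupe: black eye loupe standing on the worktop, 36 mm wide and tall, bystander; origin at the centre of its underside
Things that resemble listed ones, but are neither listed nor needed, are in the scene too. Leave any blue look-alike of the amber_cell alone. Of the things that look like the rack, the larger one is meant.

How it is judged:
By the outcome, as a careful person would: the job done as asked, in the order asked, and still so for the second after the job is handed in, while the arm keeps its last pose, push and grip.
It also fails if it takes over 54 s, if anything falls off the work surface, if the arm or the gripper's body presses on something with over 40 N, if the wrist force passes 120 N, or if a joint passes its speed limit or range.

## Robot

A 6-joint arm with a two-finger parallel gripper is mounted at the origin on a cart in front of the work surface, level with it; the furniture and walls round the work are solid. World frame = base frame: x ahead of the robot, y to its left, z up, the work surface at z = 0. Lengths are in m, angles in rad, forces in N, time in s.
With the tool pointing down it reaches from about 0.35 to 0.975 m from the base axis. Payload 4.9 kg.
Tool frame: the origin (TCP) lies at the very end of the fingers, on their centre line; the grasp point (between the pads) lies 19 mm behind it (ctrl.grip_point_offset is the distance from the TCP to the grasp point, in m); z points along the fingers, y is the line along which they close (so a half turn about z gives the same grasp; the last joint's range is limited). The gripper opens to 85 mm and grips with 20 to 120 N. Pads are 22 mm wide; open, the fingers measure 114 mm over their backs; the gripper's body (76 mm by 85 mm) begins 54 mm behind the grasp point. The pads swing forward as they close: fully open they stand 13 mm farther back than shut.
Start: joints at [1.202, 0.053, 1.613, -0, 1.476, -0.119], TCP at [0.154, 0.606, 0.231] pointing down, gripper open.
Joint ranges: [-3.01, 3.01], [-1.01, 2.22], [0.06, 2.58], [-1.02, 4.17], [0.09, 2.62], [-3.14, 3.14]. Speed limits (rad/s): [2.57, 2.57, 3.14, 3.14, 3.14, 3.14].

## Interface

Orientations are given as a rotation vector (axis times angle).
In Python, from station import ctrl gives the robot as it stands.
- The arm moves only by the tool send_rows, never from a script. Its argument "rows" is a list of rows, each a list of 3 entries, a list of its own where there are three numbers: the finger opening in cm, from 0 to 8.54, then the shift along the tool's x, y, z in cm, then the turn about the tool's z in degrees. A call has 1 to 10 rows; each row shifts and turns the commanded pose from where the row before left it, along the tool's axes as they then stand; what a row does not reach is not made up. A row lasts 1/8 s, in which the tool goes at most 62.5 mm and 10.7 degrees, less where a joint would pass 70% of its speed; a pose out of reach is approached as far as the arm can. A call with a gripper value outside its range is refused whole. The fingers move at their own pace and stop on an object; "newtons" is the grip in N (left out, the last holds). Time passes only in rows, so rows that do not move let the fingers close. It gives the time, the measured TCP pose, the force, the opening and the grip force at its end, in the units of the state.
- ctrl.get_obs(): the state, without advancing time (a new reading comes with each control period).
- ctrl.get_image(name): name is "side" or "top"; returns a dict with "frame" (420x560x3 uint8, red, green, blue), "range_z" (420x560 float32, m along the optical axis (not along the pixel's ray), 0 where there is no reading), "fx", "fy", "cx", "cy" (pixels), "k1" (the pictures are not rectified: a ray, as slopes to the right and down, at radius r is drawn at 1 + k1 r^2 times it, then the intrinsics apply), "cam_to_world" (4x4, takes a point from camera to world coordinates). Camera axes: x right, y down, z forward; pixel columns grow to the right and rows downward; lengths in m; the calibration is good to about 2 mm. A picture is of the moment at which its call begins.
- ctrl.finish_job(): hands the job in; it is judged then, once.
The state is a dict: "t": time; "q": joint angles; "dq": joint speeds; "effort": joint torques, N m; "tool_pos": TCP position; "tool_rot": TCP orientation; "contact_force": force on the tool from outside, world axes, zero at the start; "wrist_torque": the same for the moment, N m; "opening": finger opening in m; "grip_force": force on a finger pad.
Only numpy, scipy, OpenCV 4.12 (cv2) and the standard library are available. Lean on these libraries where they do the work, as an engineer would, in place of code of your own. Each camera call takes 0.05 s, during which the arm holds its last target. There are 200 camera calls.

## Working session

There is one attempt and no reset: what is moved stays moved. The work goes in short steps, Python scripts to look and compute and a tool call to move; the robot and the scene stay as the last step left them, time stands still between calls to the robot, and variables do not carry over. Pictures are saved under pics/ and viewed, at most 10 in all, crops included, and the job is handed in when it is done.

Besides the shell and the picture viewer there is one more tool, called as name(argument=value, ...), one argument or row to a line, values as JSON. send_rows: Moves the arm, as the interface text tells. Its arguments: {"type":"object","properties":{"rows":{"type":"array","items":{"type":"array"}},"newtons":{"type":"number"}},"required":["rows"]}

```bash
mkdir -p pics; ls; cat > h.py <<'E'
import numpy as np,cv2,pickle
from station import ctrl
def grab(n):
    d=ctrl.get_image(n); pickle.dump(d,open(n+'.pkl','wb')); return d
def load(n): return pickle.load(open(n+'.pkl','rb'))
def rays(d,uv):
    uv=np.atleast_2d(np.array(uv,float)); x=(uv-[d['cx'],d['cy']])/[d['fx'],d['fy']]
    s=x.copy()
    for _ in range(20): s=x/(1+d['k1']*(s**2).sum(1,keepdims=True))
    return s
def plane(d,uv,z):
    s=rays(d,uv); T=np.array(d['cam_to_world']); v=np.c_[s,np.ones(len(s))]@T[:3,:3].T; o=T[:3,3]
    return o+v*((z-o[2])/v[:,2])[:,None]
def cloud(d):
    h,w=d['range_z'].shape; u,v=np.meshgrid(np.arange(w),np.arange(h))
    s=rays(d,np.c_[u.ravel(),v.ravel()]); z=d['range_z'].ravel()[:,None]; T=np.array(d['cam_to_world'])
    P=np.c_[s*z,z]@T[:3,:3].T+T[:3,3]; P[z[:,0]==0]=np.nan; return P.reshape(h,w,3)
def proj(d,P):
    T=np.array(d['cam_to_world']); c=(np.atleast_2d(P)-T[:3,3])@T[:3,:3]; s=c[:,:2]/c[:,2:]
    s=s*(1+d['k1']*(s**2).sum(1,keepdims=True)); return s*[d['fx'],d['fy']]+[d['cx'],d['cy']]
E
python3 - <<'E'
from h import *
for n in('top','side'):
    d=grab(n); cv2.imwrite(f'pics/{n}0.png',d['frame'][:,:,::-1]); print(n,np.round(d['cam_to_world'],3).tolist(),d['fx'],d['k1'])
print(ctrl.get_obs())
E
```

```text
pics
top [[-0.008, -0.981, 0.196, 0.354], [-1.0, 0.01, 0.01, -0.018], [-0.012, -0.196, -0.981, 1.162], [0.0, 0.0, 0.0, 1.0]] 510.22131492849877 0.04996753332234375
side [[1.0, -0.012, 0.029, 0.519], [-0.03, -0.611, 0.791, -0.675], [0.008, -0.791, -0.611, 0.605], [0.0, 0.0, 0.0, 1.0]] 399.3668256674829 -0.08969580987395415
{'t': 0.1, 'q': array([ 1.20199383e+00,  5.33057448e-02,  1.61418709e+00, -1.89935083e-05,
        1.47598374e+00, -1.18986181e-01]), 'dq': array([-0.00043873, -0.00070426, -0.00202249, -0.00113183,  0.00165296,
        0.00042946]), 'effort': array([ 1.57146414e-04, -3.94903386e+01, -3.71362674e+01, -1.70073631e-04,
        3.89346256e-03,  6.90460382e-06]), 'tool_pos': array([0.15430468, 0.60506155, 0.23015855]), 'tool_rot': array([-3.91333557e-01, -3.11668272e+00,  2.87845296e-03]), 'contact_force': array([ 0.11016036,  0.10803404, -0.39293687]), 'wrist_torque': array([-0.02888789, -0.04747731, -0.04933821]), 'grip_force': 0.0, 'opening': 0.08539634382063976}
```

View pics/top0.png

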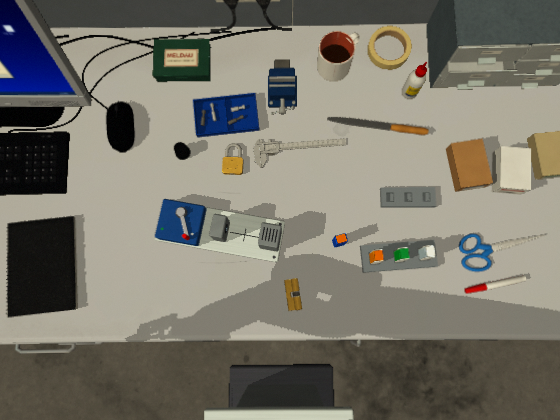

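View pics/side0.png

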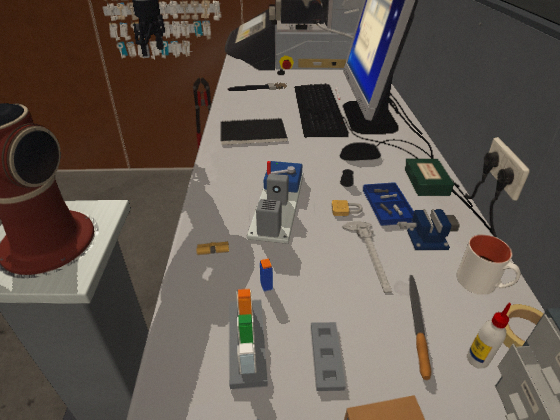

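The top view shows two orange stoppers. One is at (376,256), in the larger grey rack at (400,256), on an amber cell beside green (402,254) and clear (427,252). The other is at (340,239), on the free-standing blue look-alike. The empty rack at (410,196) is the smaller one, so I choose (376,256). The reader has its blue housing at (181,222), red post at (186,236), towers at (219,228) and (270,235), and the cross near (243,235).

```bash
cat > m.py <<'E'
from h import *
from scipy import ndimage
def rect(P,m,name):
    q=P[m][:,:2]; q=q[np.isfinite(q[:,0])]
    r=cv2.minAreaRect((q*1000).astype(np.float32)); print(name,len(q),np.round(r[0],1),np.round(r[1],1),round(r[2],1)); return r
d=load('top'); P=cloud(d); f=d['frame']; hsv=cv2.cvtColor(f,cv2.COLOR_RGB2HSV); H,S,V=[hsv[...,i].astype(int) for i in range(3)]
def win(u0,v0,u1,v1): m=np.zeros(H.shape,bool); m[v0:v1,u0:u1]=1; return m
print('table z',np.nanmedian(P[win(300,290,420,330)][:,2]))
Z=P[...,2]; R=win(140,185,300,275)
rect(P,R&(abs(Z-.045)<.004)&(H>95)&(H<125)&(S>120),'housing (96x?)')
tw=R&(abs(Z-.085)<.004)&(S<80)
lab,n=ndimage.label(tw)
for i in range(1,n+1):
    if (lab==i).sum()>60: rect(P,lab==i,'tower')
rect(P,R&(abs(Z-.012)<.003)&(S<60),'base')
red=R&((H<8)|(H>172))&(S>150)&(V>90); v,u=np.nonzero(red); print('red px',u.mean(),v.mean(),len(u),np.nanmedian(P[red],0), plane(d,[[u.mean(),v.mean()]],.083))
K=win(350,230,450,280)
rect(P,K&(abs(Z-.016)<.003)&(S<70),'rack')
for nm,m in (('orange',K&(H>4)&(H<22)&(S>150)&(V>120)),('green',K&(H>45)&(H<85)&(S>120)),('ora_decoy',win(325,225,352,252)&(H>4)&(H<22)&(S>150))):
    v,u=np.nonzero(m); print(nm,u.mean(),v.mean(),len(u),np.nanmax(P[m][:,2])); rect(P,m&(Z>.055),nm)
s=load('side'); a=s['frame'][220:400,200:380,::-1]; b=f[190:280,340:450,::-1]; c=f[190:280,145:295,::-1]
a=cv2.resize(a,(360,360),interpolation=2);b=cv2.resize(b,(440,360),interpolation=2)
cv2.imwrite('pics/crop1.png',np.hstack([a,b]))
E
python3 m.py
```

```text
table z -7.97716184680608e-05
housing (96x?) 1338 [551.2 213.5] [95.6 89.2] 79.3
tower 299 [534.4 123.4] [30.1 49.6] 78.1
tower 442 [513.2  12.7] [43.4 50. ] 79.0
base 1988 [535.1 127.4] [283.5  96. ] 79.3
red px 184.92307692307693 236.5 26 [0.51142675 0.19350847 0.0831656 ] [[0.51098994 0.1928852  0.083     ]]
rack 1207 [ 474.  -274.7] [ 60.1 166.8] 4.2
orange 375.8943661971831 255.6267605633803 142 0.07763663537968468
orange 103 [ 469.2 -218.8] [20.4 21.2] 89.0
green 400.9583333333333 253.75694444444446 144 0.07652410378306906
green 98 [ 473.  -272.7] [19.9 19.5] 4.0
ora_decoy 340.875 238.09722222222223 72 0.06980872234382507
ora_decoy 72 [ 506.9 -141.2] [16.2 20.2] 19.1
```

View pics/crop1.png

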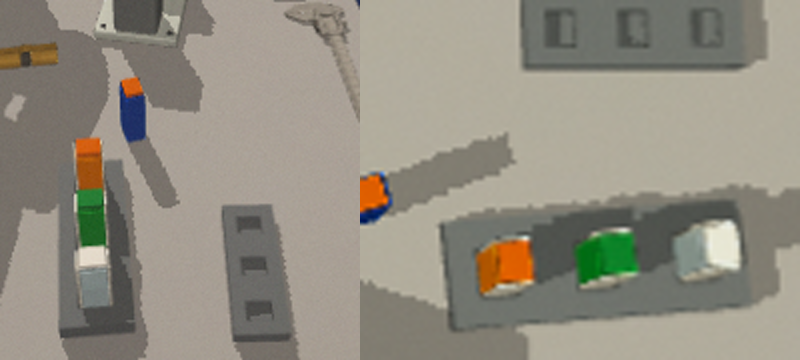

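The crop confirms it: amber cell in the larger rack, at the +y end seat, with white frosted faces toward ±x. The blue decoy stands alone. The reader fit is consistent: light path at about (0.524, 0.071), yaw −10.7°. First I turn and close the fingers.

send_rows(
  rows=[
    [0, [0, 0, 0], 9.6],
    [0, [0, 0, 0], 9.6],
    [0, [0, 0, 0], 9.6],
    [0, [0, 0, 0], 9.6],
    [0, [0, 0, 0], 9.6],
    [0, [0, 0, 0], 9.6],
    [0, [0, 0, 0], 9.6],
    [0, [0, 0, 0], 9.6],
    [0, [0, 0, 0], 9.6],
    [0, [0, 0, 0], 0],
  ],
  newtons=30,
)

```text
t: 1.35
tool_pos: [0.1544, 0.6053, 0.2307]
tool_rot: [2.417, 2.006, -0.001]
contact_force: [-0.5, -0.9, -0.6]
opening: -0.0002
grip_force: 0.0
```

send_rows(
  rows=[
    [0, [-2.4, 2.8, 0], 0],
    [0, [-2.4, 2.8, 0], 0],
    [0, [-2.4, 2.8, 0], 0],
    [0, [-2.4, 2.8, 0], 0],
    [0, [-2.4, 2.8, 0], 0],
    [0, [-2.4, 2.8, 0], 0],
    [0, [-2.4, 2.8, 0], 0],
    [0, [-2.4, 2.8, 0], 0],
    [0, [-2.4, 2.8, 0], 0],
    [0, [-2.4, 2.8, 0], 0],
  ],
)

```text
t: 2.6
tool_pos: [0.3855, 0.3167, 0.2312]
tool_rot: [2.416, 2.008, -0.0]
contact_force: [-0.6, -0.5, 0.6]
opening: 0.0001
grip_force: 0.0
```

send_rows(
  rows=[
    [0, [-2.4, 2.8, 0], 0],
    [0, [-2.4, 2.8, 0], 0],
    [0, [-2.4, 2.8, 0], 0],
    [0, [-2.4, 2.8, 0], 0],
    [0, [-2.4, 2.8, 0], 0],
    [0, [0, 0.3, 0], 0],
    [0, [0, 0, 0], 0],
  ],
)

```text
t: 3.48
tool_pos: [0.503, 0.1735, 0.231]
tool_rot: [-2.417, -2.005, 0.001]
contact_force: [-0.1, -0.6, 0.8]
opening: 0.0003
grip_force: 0.0
```

```bash
cat > go.py <<'E'
import sys
from h import *
from scipy.spatial.transform import Rotation as R
L=np.array([.5243,.0711]); c,s=.9826,.1857
def rd(x,y): return L+np.array([c*x+s*y,-s*x+c*y])/1000
def st(target=None,yaw=None):
    o=ctrl.get_obs(); M=R.from_rotvec(o['tool_rot']).as_matrix(); y=M[:,1]
    print('t',round(o['t'],2),'pos',np.round(o['tool_pos']*1000,1),'yaw_y',round(np.degrees(np.arctan2(y[1],y[0])),2),'z',np.round(M[:,2],3),'F',np.round(o['contact_force'],1),'open',round(o['opening']*1000,1),'grip',round(o['grip_force'],1))
    d=o['tool_pos'][:2]-L; print('reader xy mm',np.round([1000*(c*d[0]-s*d[1]),1000*(s*d[0]+c*d[1])],1))
    if target is not None: print('need tool shift cm',np.round(M.T@(np.array(target)-o['tool_pos'])*100,2))
    return o,M
E
python3 -c "
from go import *
st([*rd(-40,94),.231])"
```

```text
t 3.48 pos [503.  173.5 231. ] yaw_y -10.64 z [-0.001  0.    -1.   ] F [-0.1 -0.6  0.8] open 0.3 grip 0.0
reader xy mm [-40.   96.7]
need tool shift cm [-0.27 -0.    0.  ]
```

send_rows(
  rows=[
    [0, [-0.3, 0, 3], 0],
    [0, [0, 0, 3], 0],
    [0, [0, 0, 3], 0],
    [0, [0, 0, 3], 0],
    [0, [0, 0, 1], 0],
    [0, [0, 0, 0], 0],
  ],
)

```text
t: 4.22
tool_pos: [0.5021, 0.1708, 0.1011]
tool_rot: [-2.417, -2.006, 0.001]
contact_force: [0.1, 0.2, 0.9]
opening: 0.0001
grip_force: 0.0
```

```bash
python3 -c "
from go import *
st()
d=grab('top');s=grab('side')
a=cv2.resize(d['frame'][180:280,145:285],(490,350),interpolation=2);b=cv2.resize(s['frame'][130:250,230:330],(300,350),interpolation=2)
cv2.imwrite('pics/c2.png',np.hstack([a,b])[:,:,::-1])"
```

```text
t 4.22 pos [502.1 170.8 101.1] yaw_y -10.63 z [-0.001 -0.    -1.   ] F [0.1 0.2 0.9] open 0.1 grip 0.0
reader xy mm [-40.4  93.9]
```

View pics/c2.png

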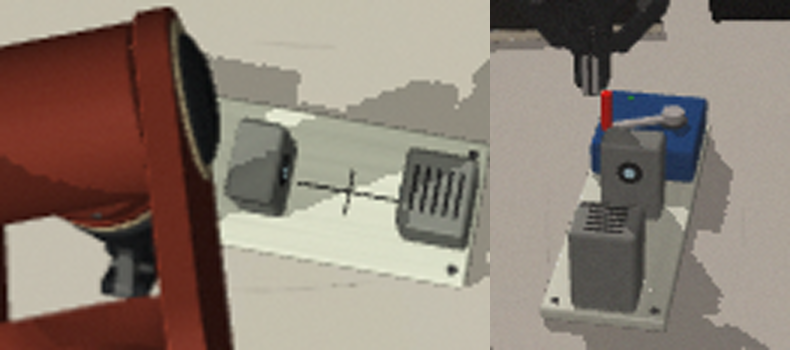

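The side crop shows the closed fingertips at crop (590,80), clear of the tower. They stand just above and slightly to the −x side of the red post at crop (605,105), as planned. The top view is blocked by the arm. I descend and push.

send_rows(
  rows=[
    [0, [0, 0.3, 2], 0],
    [0, [0, 0, 2.1], 0],
    [0, [0, 0, 0], 0],
    [0, [0.5, 0, 0], 0],
    [0, [0.5, 0, 0], 0],
    [0, [0.5, 0, 0], 0],
    [0, [0.5, 0, 0], 0],
    [0, [0, 0, 0], 0],
  ],
)

```text
t: 5.32
tool_pos: [0.5093, 0.1897, 0.0603]
tool_rot: [2.419, 2.005, -0.0]
contact_force: [-1.0, -1.3, 0.5]
opening: -0.0002
grip_force: 0.7
```

```bash
python3 -c "
from go import *
st()
s=grab('side');f=s['frame'];h=cv2.cvtColor(f,cv2.COLOR_RGB2HSV)[130:250,230:330]
v,u=np.nonzero(((h[...,0]<8)|(h[...,0]>172))&(h[...,1]>170)&(h[...,2]>90));print(len(u),u.mean()+230,v.mean()+130, plane(s,[[u.mean()+230,v.mean()+130]],.07))"
```

```text
t 5.33 pos [509.3 189.7  60.3] yaw_y -10.68 z [-0. -0. -1.] F [-1.  -1.3  0.5] open -0.2 grip 0.7
reader xy mm [-36.8 113.7]
0 nan nan [[nan nan nan]]<string>:5: RuntimeWarning: Mean of empty slice.
  ret = ret.dtype.type(ret / rcount)
```

send_rows(
  rows=[
    [0, [0.6, 0, 0], 0],
    [0, [0.6, 0, 0], 0],
    [0, [0.6, 0, 0], 0],
    [0, [0.6, 0, 0], 0],
    [0, [0.6, 0, 0], 0],
    [0, [0.6, 0, 0], 0],
    [0, [0, 0, 0], 0],
  ],
)

```text
t: 6.25
tool_pos: [0.5166, 0.2249, 0.0604]
tool_rot: [2.418, 2.004, 0.001]
contact_force: [1.4, -2.8, -1.3]
opening: 0.0003
grip_force: 1.5
```

send_rows(
  rows=[
    [0, [0.2, 0, 0], 0],
    [0, [0, 0, 0], 0],
  ],
)

```text
t: 6.5
tool_pos: [0.5168, 0.2266, 0.0605]
tool_rot: [2.419, 2.004, 0.001]
contact_force: [1.8, -2.8, -2.7]
opening: -0.0001
grip_force: 1.7
```

```bash
python3 -c "
from go import *
st()
s=grab('side');f=s['frame'];d=grab('top')
a=cv2.resize(d['frame'][180:280,145:285],(490,350),interpolation=2);b=cv2.resize(s['frame'][130:250,230:330],(300,350),interpolation=2)
cv2.imwrite('pics/c3.png',np.hstack([a,b])[:,:,::-1])"
```

```text
t 6.5 pos [516.8 226.6  60.5] yaw_y -10.72 z [ 0.001 -0.    -1.   ] F [ 1.8 -2.8 -2.7] open -0.1 grip 1.7
reader xy mm [-36.3 151.4]
```

View pics/c3.png

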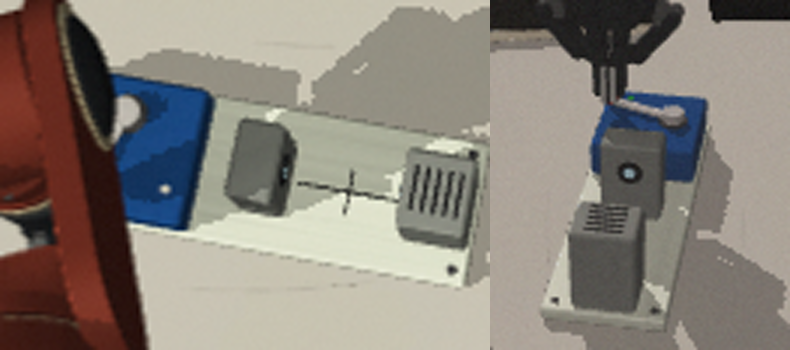

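The side crop shows the lever arm swung along the housing's far side, with the post hidden behind the fingertips at crop (607,90). I keep going until the force jumps at the stop.

send_rows(
  rows=[
    [0, [0.2, 0, 0], 0],
    [0, [0, 0, 0], 0],
  ],
)

```text
t: 6.85
tool_pos: [0.5171, 0.2287, 0.0606]
tool_rot: [2.419, 2.004, 0.001]
contact_force: [2.3, -4.3, -0.7]
opening: 0.0001
grip_force: 1.9
```

send_rows(
  rows=[
    [0, [0.2, 0, 0], 0],
    [0, [0, 0, 0], 0],
  ],
)

```text
t: 7.1
tool_pos: [0.5175, 0.2306, 0.0607]
tool_rot: [2.418, 2.004, 0.001]
contact_force: [2.3, -5.2, -0.5]
opening: 0.0002
grip_force: 2.0
```

send_rows(
  rows=[
    [0, [0.1, 0, 0], 0],
    [0, [0, 0, 0], 0],
  ],
)

```text
t: 7.35
tool_pos: [0.5178, 0.2315, 0.0607]
tool_rot: [2.418, 2.004, 0.001]
contact_force: [2.1, -4.7, 0.0]
opening: -0.0
grip_force: 2.1
```

send_rows(
  rows=[
    [0, [0.2, 0, 0], 0],
    [0, [0, 0, 0], 0],
  ],
)

```text
t: 7.6
tool_pos: [0.5183, 0.2333, 0.0608]
tool_rot: [2.418, 2.004, 0.001]
contact_force: [2.2, -7.6, 0.3]
opening: 0.0
grip_force: 2.6
```

send_rows(
  rows=[
    [0, [0.2, 0, 0], 0],
    [0, [0, 0, 0], 0],
  ],
)

```text
t: 7.85
tool_pos: [0.5185, 0.2337, 0.0607]
tool_rot: [2.416, 2.003, -0.004]
contact_force: [2.2, -11.8, 2.0]
opening: 0.0002
grip_force: 5.4
```

send_rows(
  rows=[
    [0, [0.2, 0, 0], 0],
    [0, [0, 0, 0], 0],
  ],
)

```text
t: 8.1
tool_pos: [0.5187, 0.2341, 0.0606]
tool_rot: [2.414, 2.001, -0.009]
contact_force: [1.6, -16.2, 4.3]
opening: 0.0001
grip_force: 8.2
```

The force jumped and travel stalled, so the lever is at its stop. I back off so it springs home, then lift.

send_rows(
  rows=[
    [0, [-0.7, 0, 0], 0],
    [0, [-1.0, 0, 0], 0],
    [0, [-1.0, 0, 0], 0],
    [0, [-1.0, 0, 0], 0],
    [0, [-1.0, 0, 0], 0],
    [0, [-1.0, 0, 0], 0],
    [0, [-1.0, 0, 0], 0],
    [0, [0, 0, 0], 0],
  ],
)

```text
t: 9.1
tool_pos: [0.5058, 0.1712, 0.0603]
tool_rot: [-2.42, -2.003, -0.0]
contact_force: [0.4, 0.1, 0.1]
opening: -0.0
grip_force: 0.0
```

send_rows(
  rows=[
    [0, [0, 0, -3], 0],
    [0, [0, 0, -4], 0],
    [0, [0, 0, -4], 0],
    [8.5, [0, 0, -4], 0],
    [8.5, [0, 0, 0], 0],
  ],
)

```text
t: 9.72
tool_pos: [0.5084, 0.1725, 0.2152]
tool_rot: [2.416, 2.002, 0.012]
contact_force: [0.6, 0.3, 0.7]
opening: 0.0358
grip_force: 0.0
```

```bash
python3 -c "
from go import *
st([.470,-.2195,.18])
s=grab('side');f=s['frame'];h=cv2.cvtColor(f,cv2.COLOR_RGB2HSV)[130:250,230:330]
v,u=np.nonzero(((h[...,0]<8)|(h[...,0]>172))&(h[...,1]>170)&(h[...,2]>60));print(len(u),u.mean()+230,v.mean()+130, 'expected rest',proj(s,[*rd(-34,119),.07]))"
```

```text
t 9.72 pos [508.4 172.5 215.2] yaw_y -10.69 z [ 0.008  0.002 -1.   ] F [0.6 0.3 0.7] open 35.8 grip 0.0
reader xy mm [-34.5  96.7]
need tool shift cm [-39.24   3.47   3.4 ]
37 268.0810810810811 166.7027027027027 expected rest [[268.13938866 167.01227581]]
```

The post is back at its rest position (268,167). Now to above the amber cell.

send_rows(
  rows=[
    [8.5, [-4.9, 0.44, 0], 0],
    [8.5, [-4.9, 0.44, 0], 0],
    [8.5, [-4.9, 0.44, 0], 0],
    [8.5, [-4.9, 0.44, 0], 0],
    [8.5, [-4.9, 0.44, 0], 0],
    [8.5, [-4.9, 0.44, 0], 0],
    [8.5, [-4.9, 0.44, 0], 0],
    [8.5, [-4.9, 0.44, 0], -7.5],
    [8.5, [0, 0, 3], -7.4],
    [8.5, [0, 0, 0], 0],
  ],
)

```text
t: 11.02
tool_pos: [0.4653, -0.2189, 0.1758]
tool_rot: [-2.136, -2.292, 0.002]
contact_force: [-0.8, 0.6, -0.6]
opening: 0.085
grip_force: 0.0
```

```bash
python3 -c "
from go import *
st([.470,-.2195,.15])
s=grab('side');f=s['frame'];d=grab('top')
h=cv2.cvtColor(f,cv2.COLOR_RGB2HSV)[270:330,220:258]
v,u=np.nonzero((h[...,0]>4)&(h[...,0]<22)&(h[...,1]>150)&(h[...,2]>120)&(np.arange(270,330)[:,None]<300));print('orange px',len(u),u.min()+220,u.max()+220,v.min()+270,v.max()+270, plane(s,[[(u.min()+u.max())/2+220.,v.min()+270.]],.071))
P=cloud(s)[280:310,220:258]; m=(h[:,:,1]>150)[10:40]&(P[...,2]>.04)&(P[...,2]<.08)
print(P[...,0][m].min(),P[...,0][m].max(),P[...,1][m].min(),P[...,1][m].max())
a=cv2.resize(d['frame'][190:290,320:460],(490,350),interpolation=2);b=cv2.resize(f[230:400,180:325],(300,350),interpolation=2)
cv2.imwrite('pics/c4.png',np.hstack([a,b])[:,:,::-1])"
```

```text
t 11.03 pos [ 465.3 -218.9  175.8] yaw_y 4.04 z [-0.007  0.005 -1.   ] F [-0.8  0.6 -0.6] open 85.0 grip 0.0
reader xy mm [  -4.1 -295.9]
need tool shift cm [-0.11  0.48  2.58]
orange px 130 238 250 289 299 [[ 0.47005818 -0.20974618  0.071     ]]
0.45953406951793274 0.48067943051112555 -0.22814579003989427 -0.2086646302841862
```

View pics/c4.png

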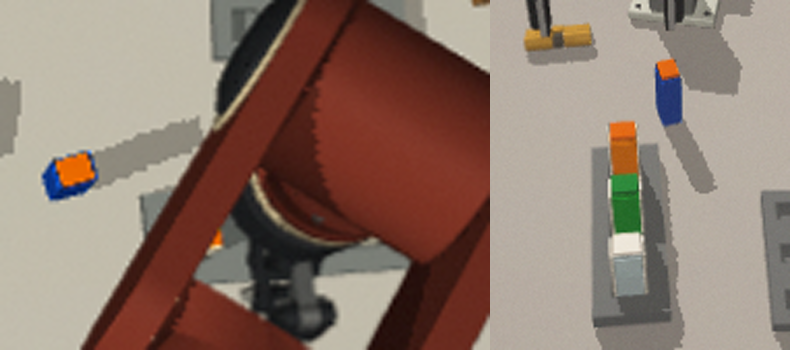

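The side crop shows the open fingers at crop (540,15) and (672,10), straddling the row with the amber cell at crop (623,145). Its stopper centre triangulates to (0.470, −0.219). I correct and descend.

send_rows(
  rows=[
    [8.5, [-0.1, 0.48, 2], 0],
    [8.5, [0, 0, 3], 0],
    [8.5, [0, 0, 2], 0],
    [8.5, [0, 0, 0], 0],
  ],
)

```text
t: 11.62
tool_pos: [0.4721, -0.2195, 0.1094]
tool_rot: [-2.137, -2.3, 0.001]
contact_force: [-0.5, 0.5, 0.0]
opening: 0.085
grip_force: 0.0
```

```bash
python3 -c "
from go import *
st([.470,-.2195,.028])"
```

```text
t 11.62 pos [ 472.1 -219.5  109.4] yaw_y 4.2 z [-0.002  0.001 -1.   ] F [-0.5  0.5  0. ] open 85.0 grip 0.0
reader xy mm [   2.6 -295.2]
need tool shift cm [-0.   -0.19  8.14]
```

send_rows(
  rows=[
    [8.5, [0, -0.2, 2], 0],
    [8.5, [0, 0, 2], 0],
    [8.5, [0, 0, 2], 0],
    [8.5, [0, 0, 2], 0],
    [8.5, [0, 0, 0], 0],
    [8.5, [0, 0, 0], 0],
  ],
)

```text
t: 12.38
tool_pos: [0.4718, -0.2214, 0.0322]
tool_rot: [2.137, 2.299, 0.001]
contact_force: [-0.4, 0.2, -0.6]
opening: 0.0845
grip_force: 0.0
```

```bash
python3 -c "
from go import *
st([.470,-.2195,.028])
s=grab('side')
b=cv2.resize(s['frame'][200:400,160:340],(540,600),interpolation=2)
cv2.imwrite('pics/c5.png',b[:,:,::-1])"
```

```text
t 12.38 pos [ 471.8 -221.4   32.2] yaw_y 4.19 z [ 0.002 -0.002 -1.   ] F [-0.4  0.2 -0.6] open 84.5 grip 0.0
reader xy mm [   2.8 -297.1]
need tool shift cm [ 0.2  -0.17  0.42]
```

View pics/c5.png

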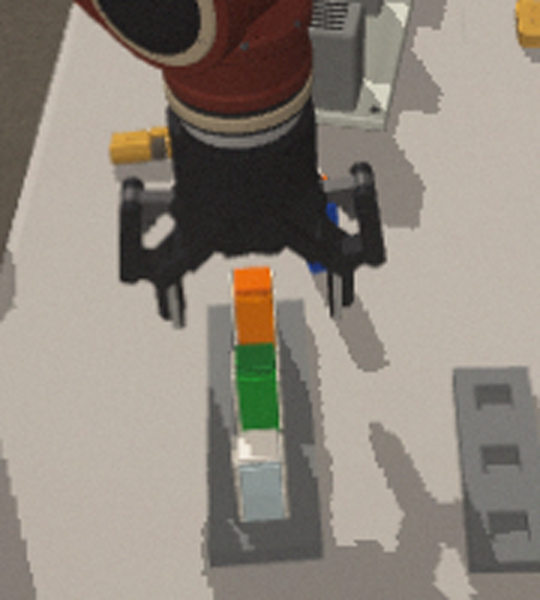

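The open fingers at (172,295) and (340,290) straddle the amber cell at (253,305) on its frosted sides, and the blue decoy at (322,250) is clear. Small correction, then close.

send_rows(
  rows=[
    [8.5, [0.2, -0.2, 0.4], 0],
    [8.5, [0, 0, 0], 0],
    [8.5, [0, 0, 0], 0],
  ],
)

```text
t: 12.8
tool_pos: [0.4684, -0.219, 0.0264]
tool_rot: [2.139, 2.301, -0.0]
contact_force: [-0.2, -0.4, 0.1]
opening: 0.085
grip_force: 0.0
```

send_rows(
  rows=[
    [4.0, [0, 0, 0], 0],
    [4.0, [0, 0, 0], 0],
    [4.0, [0, 0, 0], 0],
    [3.2, [0, 0, 0], 0],
    [2.8, [0, 0, 0], 0],
    [2.4, [0, 0, 0], 0],
    [2.0, [0, 0, 0], 0],
    [2.0, [0, 0, 0], 0],
    [2.0, [0, 0, 0], 0],
  ],
  newtons=40,
)

```text
t: 13.92
tool_pos: [0.4687, -0.2191, 0.0265]
tool_rot: [2.138, 2.301, 0.0]
contact_force: [2.9, 0.4, 0.8]
opening: 0.0255
grip_force: 39.9
```

```bash
python3 -c "
from go import *
st([.470,-.2195,.028])"
```

```text
t 13.93 pos [ 468.7 -219.1   26.5] yaw_y 4.19 z [ 0.001 -0.    -1.   ] F [2.9 0.4 0.8] open 25.5 grip 39.9
reader xy mm [  -0.7 -295.4]
need tool shift cm [-0.05  0.12 -0.15]
```

send_rows(
  rows=[
    [2.0, [0, 0, -1], 0],
    [2.0, [0, 0, -2], 0],
    [2.0, [0, 0, -2.5], 0],
    [2.0, [0, 0, -3], 0],
    [2.0, [0, 0, -3], 0],
    [2.0, [0, 0, -3], 0],
    [2.0, [0, 0, -1], 0],
    [2.0, [0, 0, 0], 0],
  ],
)

```text
t: 14.92
tool_pos: [0.4682, -0.219, 0.1812]
tool_rot: [-2.139, -2.301, 0.0]
contact_force: [-0.2, 0.4, -0.6]
opening: 0.026
grip_force: 41.1
```

send_rows(
  rows=[
    [2.0, [0, 0, 0], 5],
    [2.0, [0, 0, 0], 5],
    [2.0, [0, 0, 0], 4.9],
    [2.0, [0, 0, 0], 0],
  ],
)

```text
t: 15.42
tool_pos: [0.4674, -0.2184, 0.1791]
tool_rot: [-2.415, -2.003, 0.002]
contact_force: [0.3, -0.1, -0.4]
opening: 0.0258
grip_force: 41.1
```

```bash
python3 -c "
from go import *
st([*L,.18])"
```

```text
t 15.43 pos [ 467.4 -218.4  179.1] yaw_y -10.66 z [-0.003  0.002 -1.   ] F [ 0.3 -0.1 -0.4] open 25.8 grip 41.1
reader xy mm [  -2.2 -295. ]
need tool shift cm [29.5   0.24 -0.05]
```

send_rows(
  rows=[
    [2.0, [2, 0, 0], 0],
    [2.0, [3.5, 0.05, 0], 0],
    [2.0, [3.5, 0.05, 0], 0],
    [2.0, [3.5, 0.05, 0], 0],
    [2.0, [4, 0.05, 0], 0],
    [2.0, [4, 0, 0], 0],
    [2.0, [4, 0, 0], 0],
    [2.0, [3, 0, 0], 0],
    [2.0, [2, 0, 0], 0],
    [2.0, [0, 0, 0], 0],
  ],
)

```text
t: 16.68
tool_pos: [0.5246, 0.0724, 0.1808]
tool_rot: [-2.415, -2.008, 0.001]
contact_force: [-0.6, -0.6, -0.4]
opening: 0.0255
grip_force: 41.1
```

```bash
python3 -c "
from go import *
st([*L,.18])
s=grab('side');d=grab('top')
a=cv2.resize(d['frame'][150:300,160:310],(400,400),interpolation=2);b=cv2.resize(s['frame'][90:250,200:360],(400,400),interpolation=2)
cv2.imwrite('pics/c6.png',np.hstack([a,b])[:,:,::-1])"
```

```text
t 16.68 pos [524.6  72.4 180.8] yaw_y -10.49 z [-0.001  0.    -1.   ] F [-0.6 -0.6 -0.4] open 25.5 grip 41.1
reader xy mm [0.1 1.4]
need tool shift cm [-0.14 -0.01  0.08]
```

View pics/c6.png

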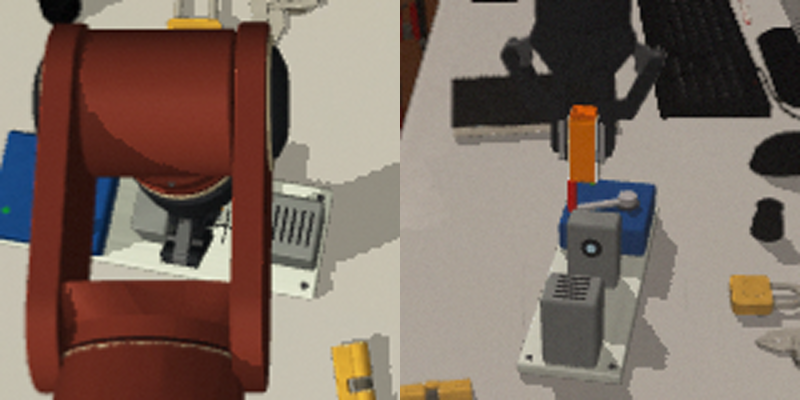

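The side crop shows the amber cell upright between the pads at crop (583,145), gripped on its frosted sides and above the light path. The red post is at rest. I measure where the cell sits relative to the tool.

```bash
cat > cell.py <<'E'
from go import *
def cell():
    s=grab('side'); P=cloud(s); h=cv2.cvtColor(s['frame'],cv2.COLOR_RGB2HSV)
    m=(h[...,0]>4)&(h[...,0]<22)&(h[...,1]>150)&(h[...,2]>100)
    q=P-np.array([*L,0]); X=c*q[...,0]-s_*q[...,1]; Y=s_*q[...,0]+c*q[...,1]; Z=P[...,2]
    m&=(abs(X)<.03)&(abs(Y)<.03)&(Z>.0)&(Z<.3)
    x,y,z=X[m]*1e3,Y[m]*1e3,Z[m]*1e3
    print(len(x),'x range',np.percentile(x,[1,50,99]).round(1),'z',np.percentile(z,[1,99]).round(1))
    f=(z<z.max()-10)&(y<-3); A=np.c_[x[f],z[f],np.ones(f.sum())]; k=np.linalg.lstsq(A,y[f],rcond=None)[0]
    print('face y med',np.median(y[f]).round(1),'yaw deg',np.degrees(k[0]).round(2),'tilt',np.degrees(k[1]).round(2))
    for zz in np.linspace(z.min()+5,z.max()-5,4): 
        g=abs(z-zz)<4; print(round(zz),(x[g].min()+x[g].max())/2,np.median(y[g]))
import go; s_=go.s
E
python3 -c "
from cell import *
st([*L,.18]); cell()"
```

```text
t 16.77 pos [524.7  70.8 180.9] yaw_y -10.64 z [-0.001 -0.    -1.   ] F [-0.3 -0.1 -1.8] open 25.6 grip 41.1
reader xy mm [ 0.5 -0.2]
need tool shift cm [ 0.02 -0.05  0.09]
307 x range [-9.3  0.6 10.6] z [161.2 226.2]
face y med -7.7 yaw deg -0.22 tilt -0.09
165 0.5107232248792446 -7.78340347241151
184 0.4818322252511571 -7.65208551632311
203 0.7372193141749026 -7.993899226387017
221 1.0341911169994367 -4.6299102948944615
```

send_rows(
  rows=[
    [2.0, [0, -0.05, 1.5], 0],
    [2.0, [0, 0, 2.5], 0],
    [2.0, [0, 0, 2.5], 0],
    [2.0, [0, 0, 2], 0],
    [2.0, [0, 0, 2], 0],
    [2.0, [0, 0, 1.5], 0],
    [2.0, [0, 0, 1], 0],
    [2.0, [0, 0, 0], 0],
    [2.0, [0, 0, 0], 0],
    [2.0, [0, 0, 0], 0],
  ],
)

```text
t: 18.08
tool_pos: [0.5255, 0.0706, 0.0522]
tool_rot: [2.418, 2.004, 0.002]
contact_force: [-1.1, 0.0, -0.5]
opening: 0.0252
grip_force: 41.1
```

```bash
python3 -c "
from cell import *
st([*L,.0505]); cell()
f=load('side')['frame']
cv2.imwrite('pics/c7.png',cv2.resize(f[130:400,200:360],(356,600),interpolation=2)[:,:,::-1])
st([*L,.0505])"
```

```text
t 18.07 pos [525.5  70.6  52.2] yaw_y -10.71 z [ 0.002 -0.    -1.   ] F [-1.1  0.  -0.5] open 25.2 grip 41.1
reader xy mm [ 1.2 -0.3]
need tool shift cm [ 0.03 -0.12  0.17]
149 x range [-8.6  1.1 11.4] z [63.2 97.4]
face y med -7.9 yaw deg 1.23 tilt -1.41
67 0.802160850109205 -7.729599200962134
75 0.8712793918949542 -7.780390970867911
84 1.2027036920939214 -8.164501585682764
93 1.7371410951324613 -4.632016606101063
t 18.12 pos [525.4  70.6  52.2] yaw_y -10.71 z [ 0.002  0.    -1.   ] F [-0.6 -0.9 -0.1] open 25.8 grip 41.1
reader xy mm [ 1.1 -0.3]
need tool shift cm [ 0.03 -0.11  0.16]
```

View pics/c7.png

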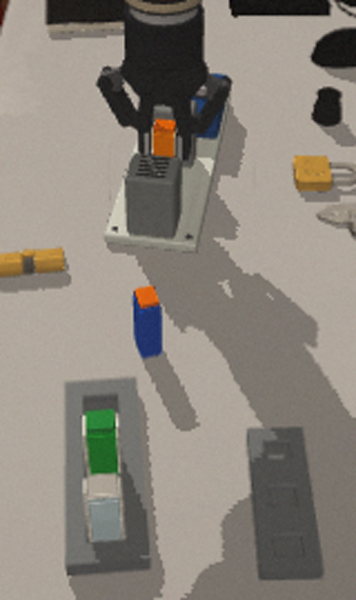

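The cell stands between the towers at (164,138), upright, and the green and clear cells are undisturbed. It reads about 2 mm high and 1 mm off in x, so one fine trim.

send_rows(
  rows=[
    [2.0, [0, -0.1, 0.2], 0],
    [2.0, [0, 0, 0], 0],
    [2.0, [0, 0, 0], 0],
    [2.0, [0, 0, 0], 0],
    [2.0, [0, 0, 0], 0],
    [2.0, [0, 0, 0], 0],
    [2.0, [0, 0, 0], 0],
    [2.0, [0, 0, 0], 0],
  ],
)

```text
t: 19.12
tool_pos: [0.5237, 0.0708, 0.0493]
tool_rot: [2.419, 2.004, 0.0]
contact_force: [-1.1, 0.0, -1.0]
opening: 0.0259
grip_force: 41.1
```

```bash
python3 -c "
from cell import *
st([*L,.0505]); cell(); o,_=st([*L,.0505])"
```

```text
t 19.12 pos [523.7  70.8  49.3] yaw_y -10.71 z [ 0. -0. -1.] F [-1.1  0.  -1. ] open 25.9 grip 41.1
reader xy mm [-0.5 -0.4]
need tool shift cm [ 0.04  0.05 -0.12]
146 x range [-10.9  -0.4  10.1] z [63.4 95.1]
face y med -7.8 yaw deg 1.88 tilt -1.76
68 -0.5670240079348998 -7.720269816684765
76 -0.3202753653414856 -7.827009987714382
83 -0.35172206748566026 -8.278012057110773
91 -0.5609407448127568 -4.340417457039795
t 19.18 pos [523.8  70.8  49.3] yaw_y -10.71 z [ 0. -0. -1.] F [-0.2 -1.  -1.3] open 25.6 grip 41.1
reader xy mm [-0.5 -0.4]
need tool shift cm [ 0.04  0.05 -0.12]
```

```bash
python3 -c "
from h import *
print(ctrl.finish_job())"
```

```text
the job is handed in; nothing more can be done
None
```

The job is handed in: the lever was swung to its stop and sprang back, and the gripper is holding the amber cell by its frosted faces, upright and within about 1 mm of the middle of the light path.

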